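# Hold the sample mill's lid at the pulse mark

### The job

Close the coffee sample mill and pulse it: pick up its lid by the orange wing grip and set it straight down with its two lugs in the mill's two slots (wing in line with the white marks) until its rim lies flush on the deck, then twist it clockwise, seen from above, half-way to the lock, so that the wing points at the green marks, and do not let it run on into the latch at the red marks. The ring under the lid is sprung and turns the lid back when it is let go, so finish while still gripping the lid, holding it still and flush at the green marks. Leave the cups and other things on the table standing where they are.

Things in the scene. Friction and masses are not known exactly. Their poses are not given: they have to be found in the camera images.
- mill: coffee sample mill, fixed: round aluminium housing 120 mm across, flat black deck 130 mm above the table; origin at the centre of its underside, z up. Two slots for the lid's lugs break the lip of its mouth, towards its +x and -x; white marks on the deck show them. Under the lip the lugs run clockwise only (seen from above); a stop bars the other way
- mill_mouth (a point): centre of the mill's round mouth at deck height (130 mm up), axes as the mill's. Mouth 67 mm across, lip 12 mm thick; each slot is 16 mm wide at the mouth's edge and reaches out to 40 mm from the axis
- green_mark (a point): one of the two green marks on the deck (half a turn apart), 54 mm from the mill's axis, 44 degrees (0.77 rad) clockwise of a white mark, seen from above: where the wing must point at the end
- red_mark (a point): one of the two red marks on the deck, 54 mm from the axis, 88 degrees clockwise of a white mark: the lock. From about 64 degrees of twist two sprung balls resist and then click
- lid: loose lid, about 0.14 kg, standing upright; origin at the centre of its underside, x along the wing, z up. Plug 62 mm across, 20 mm high; at its foot two lugs in line with the wing, 8 mm wide, 5 high, out to 38 mm from the axis. Rim 96 mm across, 20 to 24 mm up, rests on the deck when home (origin 20 mm below deck). Dome to 40 mm, wing to 72 mm. A half turn of the lid makes no difference
- lid_grip (a point): where to grip: on the lid's axis in the orange wing, 60 mm above the lid's origin (40 mm above the deck when home); axes as the lid's. Wing 60 mm long (x), 16 mm thick (y), 32 mm high: 12 mm above this point, 20 mm below it down to the dome
- pulse_ring (a joint): turn of the sprung interlock ring, rad, 0 at rest, growing as the lid turns clockwise. The lugs meet it 0.125 rad past the middle of the slots, so it reads the lid's turn from the white marks less 0.125: 0.645 at the green marks, 1.45 at its end. Its spring pushes back with 0.05 N m at rest, 0.13 N m at the green marks
- cup_mid: white paper cupping cup full of coffee beans, 84 mm wide at the rim, 75 mm high, standing between the mill's and the lid's places; origin at the centre of its underside
- cup_right: the same kind of cup with beans, beyond the middle, on the right as the robot sees it
- cup_empty: the same kind of cup, empty, beyond the middle, on the left
- spoon_jar: black jar 72 mm wide, 95 mm high, with three steel spoons standing in it up to about 190 mm; origin at the centre of its underside
- bean_jar: closed jar of beans, 68 mm wide, 120 mm high; origin at the centre of its underside
- bench_brush: small flat brush, about 0.2 m long, lying nearest the robot
- cupping_spoon: steel spoon 150 mm long, lying beyond the middle between the two cups
There are look-alikes about, which are no part of the job. What is shaped like the mill but blue is not meant. Leave any pink or turquoise look-alike of the lid alone.

How it is judged (in metres and radians):
On the way:
1. the lid sits flush in the mill with its lugs in the slots, not yet twisted (z of lid in the frame of mill below 0.114 m and horizontal distance between lid and mill_mouth below 0.005 m and angle between lid's own z axis and vertical below 0.06 rad and angle between the x axis of lid and the x axis of mill, either way round below 0.25 rad and value of joint pulse_ring below 0.15 rad), for 0.05 s.
At the end, for the whole second after the job is handed in: Lid flush in the mill (within 4 mm of home, 5 mm of the axis, 0.06 rad of level), twisted 0.56 to 0.98 rad clockwise from the slots (green mark 0.77), sprung ring reading 0.40 to 0.90, lid still (under 0.15 rad/s) and still gripped by the fingers (over 2 N) (z of lid in the frame of mill below 0.114 m and horizontal distance between lid and mill_mouth below 0.005 m and angle between lid's own z axis and vertical below 0.06 rad and angle between the x axis of lid and the x axis of mill, either way round between 0.56 and 0.98 rad and value of joint pulse_ring between 0.4 and 0.9 rad and angular speed of lid below 0.15 rad/s and contact force between the fingers and lid above 2 N); the arm keeps its last pose, push and grip.
It fails at once if the lid is twisted on into the latch (ring beyond 1.10 rad) (value of joint pulse_ring above 1.1 rad).
It fails at once if a bystander is pushed away (over 30 mm) (distance of any of cup_mid, cup_right, cup_empty, spoon_jar, bean_jar, bench_brush, cupping_spoon from where it was at the start of the episode above 0.03 m).
It fails at once if a cup or jar is tipped (over 0.35 rad) (angle between any of cup_mid, cup_right, cup_empty, spoon_jar, bean_jar's own z axis and vertical above 0.35 rad).
It also fails if it takes over 51 s, if anything falls off the work surface, if the arm or the gripper's body presses on something with over 40 N, if the wrist force passes 120 N, or if a joint passes its speed limit or range.

### The arm

A 7-joint arm with a two-finger parallel gripper is mounted at the origin on the work surface. World frame = base frame: x ahead of the robot, y to its left, z up, the work surface at z = 0. Lengths are in mm, angles in rad, forces in N, time in s.
With the tool pointing down it reaches from about 425 to 875 mm from the base axis. Payload 9.9 kg.
Tool frame: the origin (TCP) lies between the finger pads; the fingertips stand env.tcp_to_tips ahead of it and the grasp point (between the pads) lies 2 mm behind it (env.tcp_to_tips is the distance from the TCP to the fingertips, in mm); z points along the fingers, y is the line along which they close (so a half turn about z gives the same grasp; the last joint's range is limited). The gripper opens to 85 mm and grips with 20 to 120 N. Pads are 22 mm wide; open, the fingers measure 114 mm over their backs; the gripper's body (76 mm by 85 mm) begins 54 mm behind the grasp point. The pads swing forward as they close: fully open they stand 13 mm farther back than shut.
Start: joints at [-1.407, 0.576, 0.025, 1.437, -0.015, 1.129, -0.057], TCP at [165.551, 654.387, 248.289] pointing down, gripper open.
Joint ranges: [-2.76, 2.76], [-0.34, 2.15], [-1.52, 1.57], [0.19, 2.46], [-1.09, 4.23], [0.17, 1.99], [-2.82, 2.82]. Speed limits (rad/s): [2.22, 2.22, 3.01, 3.01, 3.14, 3.14, 3.14].

### API

Orientations are given as a unit quaternion [w, x, y, z].
In Python, from bench import env, read_camera gives the robot as it stands.
- The arm moves only by the tool drive_tool, never from a script. Its argument "targets" is a list of rows, each a list of 5 numbers: the opening in per cent of the stroke, from 0 (shut) to 100 (fully open), then the shift along the world's x, y, z in m, then the turn about the world's z in degrees. In form: [[claw, tx, ty, tz, twist], ...]. A call has 1 to 8 rows; each row shifts and turns the commanded pose from where the row before left it; what a row does not reach is not made up. A row lasts 1/10 s, in which the tool goes at most 50 mm and 8.59 degrees, less where a joint would pass 70% of its speed; a pose out of reach is approached as far as the arm can. A call is refused whole if a number of a shift passes 0.05 or a number of a turn 8.59, either way. A call with a gripper value outside its range is refused whole. The fingers move at their own pace and stop on an object; "squeeze" is the grip in N (left out, the last holds). Time passes only in rows, so rows that do not move let the fingers close. It gives the time, the measured TCP pose, the force, the opening and the grip force at its end, in the units of the state.
- env.get_obs(): the state, without advancing time (a new reading comes with each control period).
- read_camera(name): name is "side" or "top" or "wrist"; returns a dict with "pixels" (420x560x3 uint8, red, green, blue), "range_z" (420x560 float32, mm along the optical axis (not along the pixel's ray), 0 where there is no reading), "mtx" (3x3 intrinsics, pixels), "extrinsics" (4x4, takes a point from camera to world coordinates); the wrist camera has in their place "T_tool_cam" (4x4, takes a point from camera to tool coordinates, whose origin is the TCP and whose axes are the flange's). Camera axes: x right, y down, z forward; pixel columns grow to the right and rows downward; lengths in mm; the calibration is good to about 2 mm. A picture is of the moment at which its call begins: read the wrist's pose just before it.
- env.finish_job(): hands the job in; it is judged then, once.
The state is a dict: "time_s": time; "joint_positions": joint angles; "qvel": joint speeds; "effort": joint torques, N m; "tcp_pos": TCP position; "orientation": TCP orientation; "ft_force": force on the tool from outside, world axes, zero at the start; "torque": the same for the moment, N m; "gripper_width": opening from 0.0 (shut) to 1.0 (fully open); "gripper_force": force on a finger pad.
Only numpy, scipy, OpenCV 4.12 (cv2) and the standard library are available. Lean on these libraries where they do the work, as an engineer would, in place of code of your own. Each camera call takes 0.05 s, during which the arm holds its last target. There are 200 camera calls.

## Working session

There is one attempt and no reset: what is moved stays moved. The work goes in short steps, Python scripts to look and compute and a tool call to move; the robot and the scene stay as the last step left them, time stands still between calls to the robot, and variables do not carry over. Pictures are saved under pics/ and viewed, at most 10 in all, crops included, and the job is handed in when it is done.

Besides the shell and the picture viewer there is one more tool, called after "Call:" as name([rows], argument=value, ...), one row to a line, values as JSON. drive_tool: Moves the arm, as the interface text tells. Its arguments: {"type":"object","properties":{"targets":{"type":"array","items":{"type":"array","items":{"type":"number"}}},"squeeze":{"type":"number"}},"required":["targets"]}

```bash
mkdir -p pics; ls; python3 - <<'E'
from bench import env, read_camera
import cv2,numpy as np
o=env.get_obs();print({k:np.round(v,3).tolist() for k,v in o.items()},env.tcp_to_tips)
for n in("top","side"):
    c=read_camera(n);np.savez(f"{n}0.npz",**c)
    cv2.imwrite(f"pics/{n}0.png",c["pixels"][...,::-1]);print(n,c["mtx"].round(1).tolist(),c["extrinsics"].round(3).tolist())
E
```

```text
pics
{'time_s': 0.0, 'joint_positions': [-1.407, 0.577, 0.025, 1.438, -0.015, 1.129, -0.057], 'qvel': [0.001, 0.001, 0.002, -0.002, -0.001, 0.002, 0.001], 'effort': [0.0, -76.574, 2.25, -28.597, 0.015, 0.013, 0.0], 'tcp_pos': [165.436, 653.975, 247.452], 'orientation': [-0.0, 0.124, 0.992, -0.001], 'ft_force': [-0.142, -0.568, -0.37], 'torque': [-0.002, 0.002, 0.009], 'gripper_force': 0.0, 'gripper_width': 0.997} 17.0
top [[446.1, 0.0, 275.3], [0.0, 446.1, 217.5], [0.0, 0.0, 1.0]] [[0.011, -0.994, 0.108, 392.138], [-1.0, -0.009, 0.015, -3.714], [-0.014, -0.108, -0.994, 1207.893], [0.0, 0.0, 0.0, 1.0]]
side [[421.1, 0.0, 286.2], [0.0, 421.1, 212.6], [0.0, 0.0, 1.0]] [[0.97, -0.146, 0.194, 342.41], [-0.243, -0.628, 0.739, -745.419], [0.014, -0.764, -0.645, 733.923], [0.0, 0.0, 0.0, 1.0]]
```

View pics/top0.png

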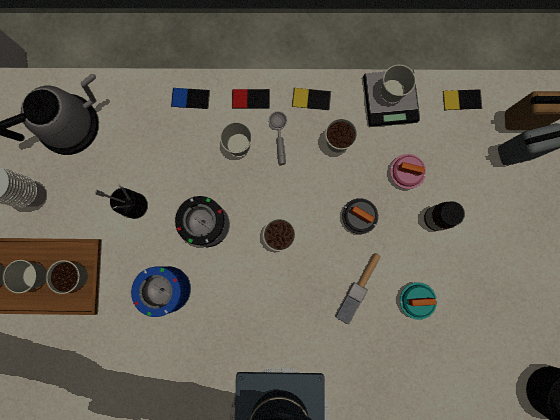

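View pics/side0.png

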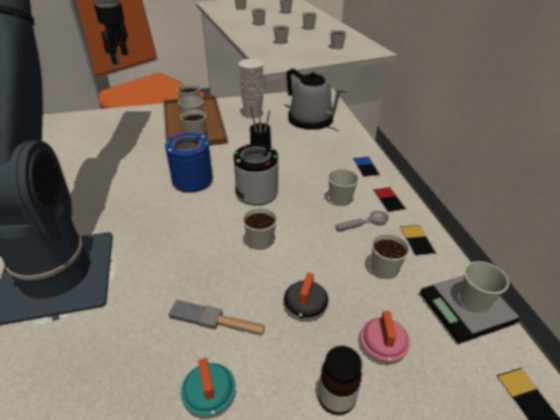

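The top view shows three lids: black at (360,215), pink at (407,171) and turquoise at (419,300). It also shows two mills: aluminium/black at (201,221) and blue at (158,290). I choose the black lid with the orange wing and the aluminium/black mill. In the side view these are at (306,297) and (257,175).

```bash
cat > h.py <<'E'
import numpy as np,cv2
def cloud(c,T=None):
    T=c["extrinsics"] if T is None else T
    v,u=np.mgrid[:420,:560];z=c["range_z"];K=c["mtx"]
    p=np.stack([(u-K[0,2])*z/K[0,0],(v-K[1,2])*z/K[1,1],z],-1)
    P=p@T[:3,:3].T+T[:3,3];P[z<=0]=np.nan
    return P
def ray(c,u,v,T=None):
    T=c["extrinsics"] if T is None else T
    d=T[:3,:3]@np.linalg.inv(c["mtx"])@[u,v,1.];return T[:3,3],d/np.linalg.norm(d)
def tri(rs):
    A=sum(np.eye(3)-np.outer(d,d) for o,d in rs);b=sum((np.eye(3)-np.outer(d,d))@o for o,d in rs)
    return np.linalg.solve(A,b)
def orange(c):
    h=cv2.cvtColor(c["pixels"],cv2.COLOR_RGB2HSV);return (h[...,0]>3)&(h[...,0]<15)&(h[...,1]>170)&(h[...,2]>90)
E
python3 - <<'E'
from h import *
rs=[]
for n,(u0,v0) in dict(top=(361,215),side=(306,292)).items():
    c=dict(np.load(n+"0.npz"));P=cloud(c);m=orange(c);mm=np.zeros_like(m);mm[v0-22:v0+22,u0-22:u0+22]=1
    m&=mm;vs,us=np.nonzero(m);Q=P[m];Q=Q[np.isfinite(Q[:,0])]
    top=Q[Q[:,2]>np.percentile(Q[:,2],90)-6]
    r=cv2.minAreaRect(top[:,:2].astype(np.float32))
    w,V=np.linalg.eigh(np.cov(top[:,:2].T));a=np.degrees(np.arctan2(V[1,1],V[0,1]))
    print(n,m.sum(),us.mean(),vs.mean(),"z90",np.percentile(Q[:,2],90),"rect",r,"top mean",top.mean(0),"ang",a)
    # rim disc
    rs.append(ray(c,us.mean(),vs.mean()))
print("tri wing",tri(rs))
for n,(u0,v0) in dict(top=(201,221),side=(257,175)).items():
    c=dict(np.load(n+"0.npz"));P=cloud(c);mm=np.zeros((420,560),bool);mm[v0-50:v0+50,u0-50:u0+50]=1
    z=P[...,2];m=mm&(z>118)&(z<142)
    _,lab,st,ce=cv2.connectedComponentsWithStats(m.astype(np.uint8));k=1+st[1:,4].argmax();m=lab==k
    print(n,"deck",st[k],np.nanmedian(z[m]),cv2.minEnclosingCircle(P[m][:,:2].astype(np.float32)))
    h=cv2.cvtColor(c["pixels"],cv2.COLOR_RGB2HSV)
    ctr=np.array(cv2.minEnclosingCircle(P[m][:,:2].astype(np.float32))[0])
    M=m
    for nm,q in dict(white=(h[...,1]<70)&(h[...,2]>130),green=(h[...,0]>45)&(h[...,0]<85)&(h[...,1]>110),red=((h[...,0]<8)|(h[...,0]>172))&(h[...,1]>120)).items():
        q=q&M;_,l,s,e=cv2.connectedComponentsWithStats(q.astype(np.uint8))
        for i in range(1,len(s)):
            d=np.nanmean(P[l==i][:,:2],0)-ctr
            if s[i,4]>1:print(nm,s[i,4],e[i].round(1),"r",np.hypot(*d).round(1),"ang",np.degrees(np.arctan2(d[1],d[0])).round(1))
c=dict(np.load("top0.npz"))["pixels"][...,::-1]
cv2.imwrite("pics/crop.png",np.hstack([cv2.resize(c[v-40:v+40,u-40:u+40],(390,390),interpolation=2) for u,v in((201,221),(361,215))]))
E
```

```text
top 132 363.0833333333333 213.5530303030303 z90 74.39030465263295 rect ((527.1821899414062, -210.96470642089844), (58.21152114868164, 15.63350772857666), 58.39032745361328) top mean [ 527.01586646 -211.58998971   71.67902824] ang 57.937312214015556
side 221 305.7873303167421 288.7918552036199 z90 73.85581180098629 rect ((528.2066650390625, -212.72389221191406), (54.37701416015625, 15.94533634185791), 59.63441848754883) top mean [ 526.76809737 -216.60208247   72.2757334 ] ang 58.86678245792119
tri wing [ 528.02075494 -213.45908022   56.95535104]
top deck [ 175  196   50   49 1308] 129.02204336952127 ((501.6369934082031, 198.59881591796875), 60.509803771972656)
white 4 [191.5 199.5] r 53.0 ang 21.4
white 3 [206.7 240.3] r 54.0 ang -157.9
green 18 [207.6 199.5] r 53.8 ang -21.5
green 2 [195.5 204. ] r 39.8 ang 14.0
green 22 [189.6 240.1] r 54.3 ang 156.9
red 16 [219.3 210.9] r 53.9 ang -65.6
red 15 [178.7 228.5] r 53.7 ang 114.1
side deck [233 143  46  28 841] 129.80809776395404 ((504.21319580078125, 196.67935180664062), 62.42966842651367)
white 4 [273.  147.5] r 57.7 ang 25.6
green 12 [236.7 152.7] r 52.3 ang 157.4
green 16 [274.5 156. ] r 49.8 ang -21.3
red 6 [244.5 146.5] r 52.3 ang 115.6
red 27 [267.6 163.7] r 52.5 ang -66.0
```

View pics/crop.png

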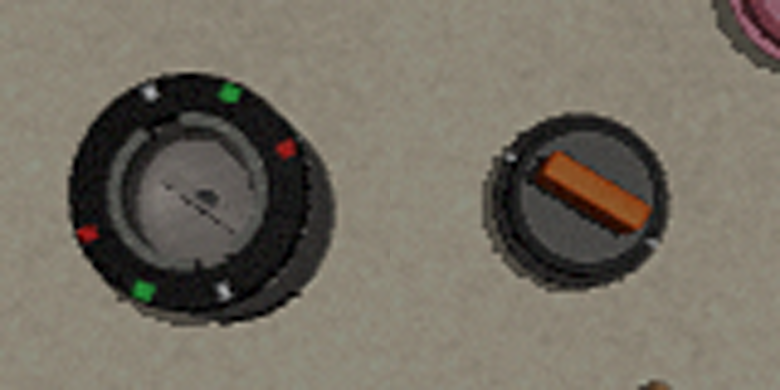

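The crop confirms the choice. On the left is the black deck with white, green and red marks, slots at about 22°. On the right is the dark lid with the orange wing at about 58°. I'm moving above the lid now.

Call:
drive_tool([
  [100,0.04,-0.03,0.01,-5.1],
  [100,0.04,-0.03,0.01,-5.1],
  [100,0.04,-0.03,0.01,-5.1],
  [100,0.04,-0.03,0.01,-5.1],
  [100,0.021,-0.043,0,-5.1],
  [100,0.021,-0.043,0,-5.1],
  [100,0.021,-0.043,0,-5.1],
  [100,0.021,-0.043,0,-5.1],
])

```text
time_s: 0.9
tcp_pos: [406.9, 362.8, 287.3]
orientation: [-0.0, 0.463, 0.886, -0.0]
ft_force: [1.5, 0.2, 0.0]
gripper_width: 0.997
gripper_force: 0.0
```

Call:
drive_tool([
  [100,0.021,-0.043,0,-5.1],
  [100,0.021,-0.043,0,-5.1],
  [100,0.021,-0.043,0,-5.1],
  [100,0.021,-0.043,0,-5.1],
  [100,0.021,-0.043,0,-5.1],
  [100,0.021,-0.043,0,-5.1],
  [100,-0.001,-0.045,0,-5.1],
  [100,-0.001,-0.045,0,-5.1],
])

```text
time_s: 1.7
tcp_pos: [530.4, 14.8, 287.1]
orientation: [-0.0, 0.743, 0.669, -0.0]
ft_force: [0.6, 0.4, -0.3]
gripper_width: 1.0
gripper_force: 0.0
```

Call:
drive_tool([
  [100,-0.001,-0.045,0,-5.1],
  [100,-0.001,-0.045,-0.02,-5.1],
  [100,-0.001,-0.045,-0.02,-5.1],
  [100,-0.001,-0.045,-0.02,-5.1],
  [100,-0.001,-0.045,-0.02,-5.1],
  [100,0,0,0,0],
  [100,0,0,0,0],
])

```text
time_s: 2.4
tcp_pos: [524.7, -209.4, 206.7]
orientation: [-0.001, 0.872, 0.489, -0.001]
ft_force: [1.1, -0.2, 0.5]
gripper_width: 0.999
gripper_force: 0.0
```

```bash
cat >> h.py <<'E'
from scipy.spatial.transform import Rotation as R
def tool(o):
    T=np.eye(4);q=np.array(o["orientation"]);T[:3,:3]=R.from_quat(q[[1,2,3,0]]).as_matrix();T[:3,3]=o["tcp_pos"];return T
E
python3 - <<'E'
from bench import env, read_camera
from h import *
o=env.get_obs();T=tool(o);c=read_camera("wrist")
print(o["tcp_pos"],o["time_s"],"tool y ang",np.degrees(np.arctan2(T[1,1],T[0,1])),o["joint_positions"], o["ft_force"])
W=T@c["T_tool_cam"];m=orange(c);P=cloud(c,W);Q=P[m];Q=Q[np.isfinite(Q[:,0])];Q=Q[np.hypot(Q[:,0]-527,Q[:,1]+212)<45]
top=Q[Q[:,2]>np.percentile(Q[:,2],90)-4]
print(m.sum(),len(Q),np.percentile(Q[:,2],90),cv2.minAreaRect(top[:,:2].astype(np.float32)))
cv2.imwrite("pics/w1.png",c["pixels"][...,::-1])
E
```

```text
[ 524.65132787 -209.38048091  206.68500521] 2.4 tool y ang -31.442996546078103 [-0.0938618   0.52123141  0.60509431  1.80319477 -0.35997944  0.93105273
  0.11917143] [ 1.10498527 -0.17728961  0.4719603 ]
2081 989 72.62645382068588 ((528.3836669921875, -209.76966857910156), (56.69779968261719, 14.580842018127441), 59.31161117553711)
```

View pics/w1.png

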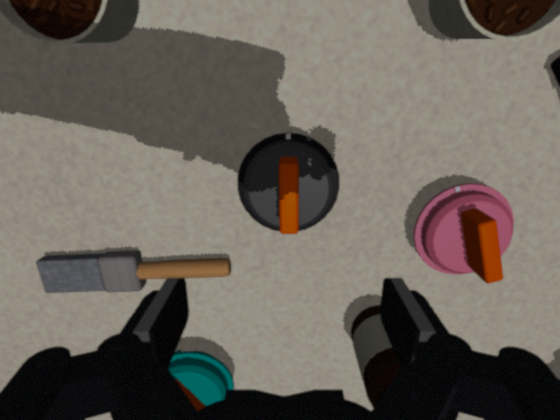

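The wing sits at about (288,195) in the wrist view, already in line between the fingers. By depth, the lid is at about (528, -211), wing top at 72.6 mm, angle about 59°. I'm descending and gripping.

Call:
drive_tool([
  [100,0.0033,-0.0016,-0.04,0.5],
  [100,0,0,-0.04,0],
  [100,0,0,-0.03,0],
  [100,0,0,-0.02,0],
  [100,0,0,-0.0147,0],
  [100,0,0,0,0],
  [100,0,0,0,0],
], squeeze=60)

```text
time_s: 3.15
tcp_pos: [529.4, -208.8, 63.4]
orientation: [-0.0, 0.869, 0.495, 0.0]
ft_force: [1.5, -0.1, -0.3]
gripper_width: 1.002
gripper_force: 0.0
```

Call:
drive_tool([
  [0,0,0,0,0],
  [0,0,0,0,0],
  [0,0,0,0,0],
  [0,0,0,0,0],
  [0,0,0,0,0],
  [0,0,0,0,0],
  [0,0,0,0,0],
  [0,0,0,0,0],
], squeeze=60)

```text
time_s: 3.95
tcp_pos: [528.8, -209.9, 63.1]
orientation: [0.0, 0.869, 0.494, 0.0]
ft_force: [-0.2, 1.6, 6.0]
gripper_width: 0.176
gripper_force: 58.8
```

Call:
drive_tool([
  [0,0,0,0.02,0],
  [0,0,0,0.04,0],
  [0,0,0,0.04,0],
  [0,0,0,0.04,-2],
  [0,-0.003,0.04,0.04,-4],
  [0,-0.003,0.045,0.01,-4],
  [0,-0.003,0.045,0,-4],
  [0,-0.003,0.045,0,-4],
])

```text
time_s: 4.75
tcp_pos: [516.8, -38.0, 248.4]
orientation: [-0.0, 0.937, 0.35, 0.0]
ft_force: [1.1, -0.4, -1.4]
gripper_width: 0.171
gripper_force: 58.9
```

Call:
drive_tool([
  [0,-0.003,0.045,0,-4],
  [0,-0.003,0.045,0,-4],
  [0,-0.003,0.045,0,-4],
  [0,-0.003,0.035,0,-4],
  [0,0,0,0,0],
  [0,0,0,0,0],
])

```text
time_s: 5.35
tcp_pos: [504.7, 131.1, 247.7]
orientation: [0.0, 0.976, 0.219, -0.0]
ft_force: [-1.0, -0.8, -1.0]
gripper_width: 0.175
gripper_force: 58.9
```

```bash
python3 - <<'E'
from bench import env, read_camera
from h import *
o=env.get_obs();T=tool(o);c=read_camera("wrist")
print(o["tcp_pos"],o["time_s"],"tool y ang",np.degrees(np.arctan2(T[1,1],T[0,1])),o["gripper_width"],o["gripper_force"], o["ft_force"])
np.savez("w2.npz",T=T,**c)
cv2.imwrite("pics/w2.png",c["pixels"][...,::-1])
E
```

```text
[504.70920623 131.06432803 247.69738166] 5.35 tool y ang -64.64175631168503 0.17487142009384293 58.88481259346008 [-0.95699884 -0.80273167 -0.97601882]
```

View pics/w2.png

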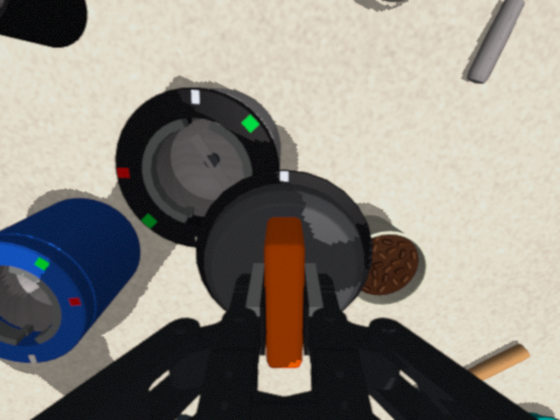

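The wrist view shows the mill with white marks at (195,97) and (195,238), green at (250,123) and (150,220), and red at (122,173). The lid is held level with its white mark at (284,175). Next I measure both.

```bash
cat > m.py <<'E'
from h import *
from scipy.optimize import least_squares
d=dict(np.load("w2.npz"));T=d["T"];W=T@d["T_tool_cam"];P=cloud(d,W);z=P[...,2]
h=cv2.cvtColor(d["pixels"],cv2.COLOR_RGB2HSV)
g=lambda a,b,x,y:np.hypot(a-x,b-y)
near=g(P[...,0],P[...,1],502,198)<64
deck=near&(abs(z-130)<8);print("deck z",np.median(z[deck]))
obs=[]
for nm,q,off in (("w",(h[...,1]<60)&(h[...,2]>150),0),("g",(h[...,0]>45)&(h[...,0]<85)&(h[...,1]>110),-44),("r",((h[...,0]<8)|(h[...,0]>172))&(h[...,1]>120),-88)):
    q=q&deck;_,l,s,e=cv2.connectedComponentsWithStats(q.astype(np.uint8))
    for i in range(1,len(s)):
        if s[i,4]<40: continue
        o,r=ray(d,*e[i],W);p=o+r*(130-o[2])/r[2];rr=g(p[0],p[1],502,198.5);a=np.degrees(np.arctan2(p[1]-198.5,p[0]-502))
        print(nm,s[i,4],e[i].round(),p.round(1),rr.round(1),a.round(1))
        if abs(rr-54)<5:
            off2=off if abs((a-22-off+180)%360-180)<30 else off+180
            obs.append((p[0],p[1],off2))
obs=np.array(obs)
f=lambda v:np.r_[obs[:,0]-v[0]-54*np.cos(np.radians(v[2]+obs[:,2])),obs[:,1]-v[1]-54*np.sin(np.radians(v[2]+obs[:,2]))]
s=least_squares(f,[502,198.5,22]);print("mill",s.x.round(2),"res",s.fun.round(1))
# lid rim: outer edge points
rim=(z>200)&(z<215)&(g(P[...,0],P[...,1],*T[:2,3])<60)
print("rim z",np.median(z[rim]),rim.sum())
A=P[rim]; n=np.linalg.lstsq(np.c_[A[:,:2]-T[:2,3],np.ones(len(A))],A[:,2],rcond=None)[0];print("rim+dome tilt",n)
dome=(z>218)&(z<232)&(g(P[...,0],P[...,1],*T[:2,3])<48);print("dome z",np.median(z[dome]))
c=T[:2,3]; a=np.degrees(np.arctan2(A[:,1]-c[1],A[:,0]-c[0])).round(-0)//4
ed=np.array([A[a==k][np.hypot(*(A[a==k][:,:2]-c).T).argmax()] for k in np.unique(a) if (a==k).sum()>15])
f2=lambda v:np.hypot(ed[:,0]-v[0],ed[:,1]-v[1])-48
s2=least_squares(f2,c,loss="soft_l1");print("lid centre",s2.x,"tcp",c,"res",np.abs(s2.fun).mean(),len(ed))
wm=(h[...,1]<60)&(h[...,2]>150)&rim
vs,us=np.nonzero(wm);print("lid white",us.mean(),vs.mean(),P[wm].mean(0), "ang",np.degrees(np.arctan2(*(P[wm].mean(0)[:2]-s2.x)[::-1])), "toolx/y",np.degrees(np.arctan2(T[1,1],T[0,1]))+90)
E
python3 m.py
```

```text
deck z 129.8606384382464
w 113 [195.  96.] [552.4 219.4 130. ] 54.5 22.6
g 226 [250. 123.] [552.2 178.8 130. ] 54.0 -21.5
g 174 [149. 220.] [453.2 219.7 130. ] 53.2 156.6
r 159 [123. 172.] [480.8 248.  130. ] 53.9 113.1
mill [502.57 199.1   21.82] res [-0.3 -0.3  0.6  0.1  0.3  0.   0.2 -0.5]
rim z 208.5904116684648 4267
rim+dome tilt [8.08618976e-03 6.29837515e-03 2.08673604e+02]
dome z 224.2570561933262
lid centre [504.60066705 130.61485957] tcp [504.70920623 131.06432803] res 0.23105945200363714 60
lid white 258.26612903225805 205.24193548387098 [524.71587058 155.21655359 208.73928747] ang 50.72936893389126 toolx/y 25.35824368831497
```

Call:
drive_tool([
  [0,-0.0005,0.025,0,-1.5],
  [0,-0.0005,0.025,0,-1.5],
  [0,-0.001,0.0183,0,-0.5],
  [0,0,0,-0.015,0],
  [0,0,0,-0.01,0],
  [0,0,0,0,0],
  [0,0,0,0,0],
])

```text
time_s: 6.1
tcp_pos: [503.4, 197.3, 223.3]
orientation: [0.0, 0.982, 0.187, -0.0]
ft_force: [0.6, -0.4, -0.4]
gripper_width: 0.177
gripper_force: 59.0
```

```bash
python3 - <<'E'
from bench import env, read_camera
from h import *
o=env.get_obs();T=tool(o);c=read_camera("wrist")
print(o["tcp_pos"],o["time_s"],"lid ang",np.degrees(np.arctan2(T[1,1],T[0,1]))+90,T[:3,2].round(4),o["ft_force"],o["torque"],o["joint_positions"].round(2))
np.savez("w3.npz",T=T,**c)
cv2.imwrite("pics/w3.png",c["pixels"][...,::-1])
E
```

```text
[503.37158124 197.28270567 223.32515939] 6.1 lid ang 21.576499208155838 [-1.e-04 -3.e-04 -1.e+00] [ 0.56135305 -0.36312773 -0.42232192] [-0.01850222 -0.03156509 -0.01598176] [-1.    0.53  0.85  1.85 -0.47  0.98 -1.15]
```

View pics/w3.png

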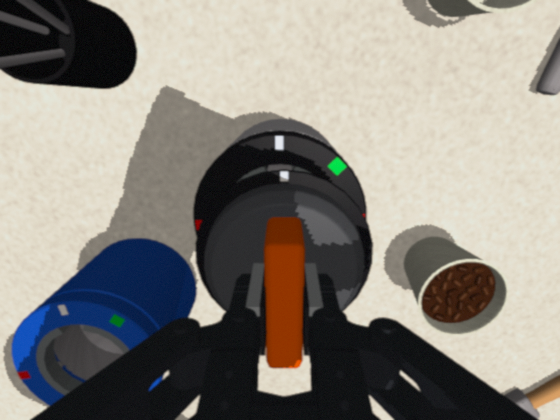

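The lid is over the mill, with deck marks white (279,142) and green (337,166) and the lid's white mark at (284,175). I re-check the offset before inserting.

```bash
python3 - <<'E'
from h import *
from bench import env
d=dict(np.load("w3.npz"));W=d["T"]@d["T_tool_cam"]
for n,u,v,a in(("w",279,142.5,21.9),("g",337,166,-22.1)):
    o,r=ray(d,u,v,W);p=o+r*(130-o[2])/r[2];print(n,p[:2]-54*np.array([np.cos(np.radians(a)),np.sin(np.radians(a))]))
print(env.get_obs()["tcp_pos"])
z=223.3-39;o,r=ray(d,284,175.5,W);p=o+r*(z-o[2])/r[2];dd=p[:2]-d["T"][:2,3];print("lid mark",np.hypot(*dd),np.degrees(np.arctan2(dd[1],dd[0])))
E
```

```text
w [502.24421897 199.03728941]
g [502.05096732 198.90789481]
[503.51191328 197.61266278 223.60494798]
lid mark 45.166126626760914 20.54106010680139
```

Call:
drive_tool([
  [0,-0.0011,0.0017,-0.01,0.7],
  [0,0,0,-0.01,0],
  [0,0,0,-0.005,0],
  [0,0,0,0,0],
  [0,0,0,0,0],
])

```text
time_s: 6.65
tcp_pos: [502.0, 200.3, 198.0]
orientation: [0.0, 0.981, 0.194, -0.0]
ft_force: [0.1, 1.2, 0.1]
gripper_width: 0.169
gripper_force: 59.0
```

Call:
drive_tool([
  [0,0,0,-0.005,0],
  [0,0,0,-0.005,0],
  [0,0,0,-0.003,0],
  [0,0,0,0,0],
])

```text
time_s: 7.05
tcp_pos: [501.7, 200.4, 184.6]
orientation: [0.0, 0.981, 0.194, -0.0]
ft_force: [-0.3, -0.1, -1.7]
gripper_width: 0.18
gripper_force: 59.0
```

Call:
drive_tool([
  [0,0.0004,-0.0008,-0.003,0],
  [0,0,0,-0.003,0],
  [0,0,0,-0.003,0],
  [0,0,0,-0.002,0],
  [0,0,0,0,0],
])

```text
time_s: 7.55
tcp_pos: [502.2, 199.6, 173.8]
orientation: [0.0, 0.981, 0.194, -0.0]
ft_force: [0.5, -0.3, -0.9]
gripper_width: 0.173
gripper_force: 59.0
```

Call:
drive_tool([
  [0,0,0,-0.001,0],
  [0,0,0,-0.001,0],
  [0,0,0,0,0],
])

```text
time_s: 7.85
tcp_pos: [502.5, 199.7, 173.1]
orientation: [-0.001, 0.981, 0.194, 0.0]
ft_force: [-5.5, 0.7, 10.7]
gripper_width: 0.173
gripper_force: 60.7
```

The rim has made contact at 173.1 mm, the height expected for flush, with 11 N of push. I twist clockwise now.

Call:
drive_tool([
  [0,0,0,0,-3],
  [0,0,0,0,-4],
  [0,0,0,0,-4],
  [0,0,0,0,-4],
  [0,0,0,0,-4],
  [0,0,0,0,-4],
  [0,0,0,0,0],
  [0,0,0,0,0],
], squeeze=80)

```text
time_s: 8.65
tcp_pos: [503.7, 200.0, 173.2]
orientation: [-0.001, 1.0, -0.005, 0.001]
ft_force: [0.3, 1.3, 7.2]
gripper_width: 0.17
gripper_force: 78.5
```

Call:
drive_tool([
  [0,-0.0005,0,0,-4],
  [0,-0.0005,-0.0005,0,-4],
  [0,0,0,0,-4],
  [0,0,0,0,-4],
  [0,0,0,0,-4],
  [0,0,0,0,-2],
  [0,0,0,0,0],
  [0,0,0,0,0],
])

```text
time_s: 9.45
tcp_pos: [503.3, 199.5, 173.3]
orientation: [-0.001, 0.981, -0.196, 0.002]
ft_force: [3.5, 0.4, 6.1]
gripper_width: 0.168
gripper_force: 78.4
```

```bash
python3 - <<'E'
from bench import env, read_camera
from h import *
o=env.get_obs();T=tool(o);c=read_camera("wrist")
print(o["tcp_pos"],o["time_s"],"ang",np.degrees(np.arctan2(T[1,1],T[0,1]))+90,T[:3,2].round(4),o["ft_force"],o["torque"],o["gripper_force"],o["qvel"].round(3))
np.savez("w4.npz",T=T,**c)
cv2.imwrite("pics/w4.png",c["pixels"][...,::-1])
E
```

```text
[503.26851314 199.48364755 173.28600517] 9.45 ang -22.56524580069832 [ 4.1e-03  8.0e-04 -1.0e+00] [3.46144113 0.44164736 6.13732095] [ 0.11532723 -0.53276046  0.11200416] 78.43317031860352 [ 0.001 -0.003 -0.002  0.002  0.001 -0.002  0.001]
```

View pics/w4.png

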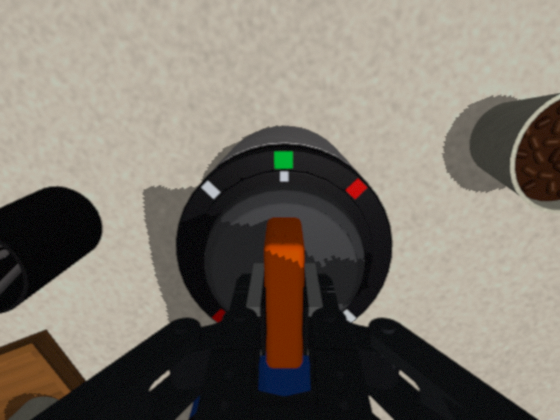

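The lid's white mark at (284,176) lines up with the green mark at (284,159). The lid is flush, still and gripped, so I'm handing in.

```bash
python3 -c "
from bench import env
print(env.finish_job())"
```

```text
the job is handed in; nothing more can be done
None
```

I handed the job in at about 9.5 s with the lid flush in the mill, twisted about 44° to the green marks and still gripped; the hand-in gave no verdict, so I don't know how it was judged.

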